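Put the carving tools away in the chest drawer

ROBOT

A 7-joint arm with a two-finger parallel gripper is mounted at the origin on the work surface. World frame = base frame: x ahead of the robot, y to its left, z up, the work surface at z = 0. Lengths are in mm, angles in rad, forces in N, time in s.
With the tool pointing down it reaches from about 400 to 900 mm from the base axis. Payload 5.6 kg.
Tool frame: the origin (TCP) lies at the very end of the fingers, on their centre line; the grasp point (between the pads) lies 19 mm behind it (arm.pinch_z is the distance from the TCP to the grasp point, in mm); z points along the fingers, y is the line along which they close (so a half turn about z gives the same grasp; the last joint's range is limited). The gripper opens to 92 mm and grips with 3 to 60 N. Pads are 20 mm wide; open, the fingers measure 128 mm over their backs; the gripper's body (75 mm by 189 mm) begins 69 mm behind the grasp point.
Start: joints at [1.285, 0.468, -0.012, 1.603, 0.006, 1.071, -0.056], TCP at [156.231, -630.952, 214.592] pointing down, gripper open.
Joint ranges: [-2.53, 2.53], [-0.31, 2.02], [-1.57, 1.55], [0.28, 2.44], [-1.29, 4.43], [0.15, 1.84], [-2.92, 2.92]. Speed limits (rad/s): [2.57, 2.57, 3.14, 3.14, 3.14, 3.14, 3.14].

INTERFACE

Orientations are given as a unit quaternion [w, x, y, z].
In Python, from bench import arm gives the robot as it stands. The module is installed in compiled form; this text tells all that it offers.
- The arm moves only by the shell command python3 -m crank 'ROWS' [OPENING]. ROWS is JSON, a list of rows, each a list of 4 numbers: the shift along the world's x, y, z in m, then the turn about the world's z in degrees. A call has 1 to 12 rows; each row is the pose to reach, as a shift and turn from the pose commanded when the call began; what a row does not reach only later rows make up. A row lasts 1/12 s, in which the tool goes at most 41.7 mm and 7.16 degrees, less where a joint would pass 70% of its speed; a pose out of reach is approached as far as the arm can. A call with a gripper value outside its range is refused whole. OPENING is the finger opening in m, from 0 to 0.0919, set as the call begins (- or left out, the last holds). The fingers move at their own pace and stop on an object; the grip force is fixed at half the most. Time passes only in rows, so rows that repeat a pose let the fingers close. It gives the time, the measured TCP pose, the force, the opening and the grip force at its end, in the units of the state.
- arm.observe(): the state, without advancing time (a new reading comes with each control period).
- arm.snapshot(name): name is "side" or "top"; returns the picture (384x512x3 uint8, red, green, blue); there is no depth.
- arm.camera_model(name): a dict with "fx", "fy", "cx", "cy" (pixels), "position" and "attitude" of the camera in the world. Camera axes: x right, y down, z forward; pixel columns grow to the right and rows downward; lengths in mm; the calibration is good to about 2 mm. A picture is of the moment at which its call begins. camera_model takes no time and is no camera call.
- arm.hand_in(): hands the job in; it is judged then, once.
Trained networks look in the newest picture that a camera, given by its name, has taken for a name from the list of things; names that differ only in an ending like _2 or _b are one class to them, and where a whole thing is asked for, a point or a joint stands for the part that bears it (a point fixed in the world has none). Each returns a list of dicts, best first, with "conf" (0 to 1); they miss things now and then, are a little off and sometimes report something else, mostly with a low value. They report only what shows in the picture. A call takes as long as a camera call. They do not tell look-alikes from the thing itself.
- arm.recognise(camera, thing): "xy" ([column, row] in pixels, amid what is visible of it).
- arm.cut_out(camera, thing): "mask" (384x512 bool, what is visible of it) and "xy" ([column, row] in pixels, amid what is visible of it).
- arm.pinpoint(camera, thing): "xy" ([column, row] in pixels: a listed point, or the origin of a listed thing).
The state is a dict: "t": time; "joint_positions": joint angles; "qvel": joint speeds; "joint_efforts": joint torques, N m; "eef_pos": TCP position; "eef_rot": TCP orientation; "wrist_force": force on the tool from outside, world axes, zero at the start; "ft_torque": the same for the moment, N m; "opening": opening from 0.0 (shut) to 1.0 (fully open); "gripper_force": force on a finger pad.
Only numpy, scipy, OpenCV 4.12 (cv2) and the standard library are available. Lean on these libraries where they do the work, as an engineer would, in place of code of your own. Each camera call takes 0.05 s, during which the arm holds its last target. There are 200 camera calls.

TASK

Work on the picture frame is done for the day: pull open the upper drawer of the small tool chest, lay every carving tool that stands in the wooden block flat, side by side, in the drawer's large left compartment, and put the two sharpening stones in its narrow right compartment. Then push the drawer fully home; keep the lower drawer shut and leave everything else on the bench standing where it is.

Things in the scene. Friction and masses are not known exactly. Their poses are not given: they have to be found in the camera images.
- top_drawer (a joint): upper drawer of the small wooden two-drawer tool chest: 0 = fully home, grows as it is pulled out towards the robot along the chest's own -x, stop at 0.200 m; light slide (about 1.5 N of friction, stays where left). It may start up to 30 mm ajar
- top_drawer_handle (a point): middle of the upper drawer's handle, a level steel bar 11 mm thick and 120 mm long, its axis 35 mm in front of the drawer's face and 125 mm above the bench (chest's top: 160 mm; its front edge 15 mm behind the shut drawer's face). Moves with the drawer; its x axis points into the chest, y along the bar to the left, z up
- low_drawer (a joint): lower drawer of the same chest: 0 = home; not needed, leave it shut
- gouge_bay (a point): floor of the upper drawer's large left compartment: point against the drawer front (back wall at x = 259 mm), midway across its 276 mm width (y); moves with the drawer, axes as the handle's. Floor 92 mm above the bench; above the floor: sides, back 36 mm, front 54, divider 28, underside of chest top 56. Drawer fully out: the first 200 mm are clear, the rest stays under the chest's top
- stone_bay (a point): the like point in the upper drawer's narrow right compartment, 259 mm (x) by 96 mm (y): on its floor, against the drawer front, midway across; beyond the 8 mm divider from the large one; axes and heights as for gouge_bay
- tool_block: dark wooden carving-tool block fixed on the bench, 256 mm long (x) by 66 mm by 80 mm high, origin at the centre of its underside; four through slots 10 mm (x) by 16 mm (y) in a row along its x at -96, -32, +32 and +96 mm; a carving tool stands upright in a slot, blade down, its ferrule's shoulder resting on the block's top
- slipstone: small grey sharpening slip for the insides of gouges, a flat piece 70 x 32 x 14 mm, 0.08 kg, origin at the centre of its underside, x along its length; lies on the bench at the right, nearer the robot than the big stone
- oilstone: grey sharpening stone, a flat block 100 x 40 x 22 mm, 0.22 kg, origin at the centre of its underside, x along its length; lies on the bench to the right of the chest
- gouge1: wood carving tool (flat chisel), 187 mm long, 0.1 kg: steel blade 72 mm long and at most 12 mm wide, then a pale wooden octagonal handle 115 mm long and 20 mm thick across its x and across its y faces. Origin at the cutting end, z along the tool towards the butt of the handle. May be absent
- gouge1_grip (a point): point on that tool's axis in the handle, 120 mm from the cutting end, near the middle of mass
- gouge2: wood carving tool (shallow gouge), 187 mm long, 0.1 kg: steel blade 72 mm long and at most 12 mm wide, then a pale wooden octagonal handle 115 mm long and 20 mm thick across its x and across its y faces. Origin at the cutting end, z along the tool towards the butt of the handle. May be absent
- gouge2_grip (a point): point on that tool's axis in the handle, 120 mm from the cutting end, near the middle of mass
- gouge3: wood carving tool (V-tool), 187 mm long, 0.1 kg: steel blade 72 mm long and at most 12 mm wide, then a pale wooden octagonal handle 115 mm long and 20 mm thick across its x and across its y faces. Origin at the cutting end, z along the tool towards the butt of the handle. May be absent
- gouge3_grip (a point): point on that tool's axis in the handle, 120 mm from the cutting end, near the middle of mass
- gouge4: wood carving tool (fishtail gouge), 187 mm long, 0.1 kg: steel blade 72 mm long and at most 12 mm wide, then a pale wooden octagonal handle 115 mm long and 20 mm thick across its x and across its y faces. Origin at the cutting end, z along the tool towards the butt of the handle. May be absent
- gouge4_grip (a point): point on that tool's axis in the handle, 120 mm from the cutting end, near the middle of mass
- brush_jar: bystander: green glass jar of brushes, 80 mm across, about 220 mm tall with its brushes; origin at the centre of its underside
- shellac_bottle: bystander: amber bottle, 66 mm across, 170 mm tall; origin at the centre of its underside
- tin_mug: bystander: steel cup, 74 mm across, 85 mm tall; origin at the centre of its underside
- mallet: bystander: carver's round wooden mallet standing on its head, 88 mm across, 232 mm tall; origin at the centre of its underside
- frame_corner: bystander: L-shaped gilded piece of picture frame, legs about 115 mm from its corner, which is the origin, 31 mm high
- leaf_book: bystander: paper booklet 90 x 140 x 12 mm lying flat; origin at the centre of its underside
- gesso_cup: bystander: white plastic cup, 60 mm across, 75 mm tall; origin at the centre of its underside
Mind the look-alikes: they are no part of the job. What is shaped like the gouge1 but red is not meant.

How it is judged (in metres and radians):
On the way, in this order (a step that is already met when the one before it is completed fails the run):
1. the upper drawer is pulled open (at least 120 mm) (value of joint top_drawer above 0.12 m), for 0.2 s.
2. every carving tool present lies flat in the large compartment and both stones are in the narrow one (x of gouge1 in the frame of gouge_bay between 0 and 0.26 m and y of gouge1 in the frame of gouge_bay between -0.14 and 0.14 m and z of gouge1 in the frame of gouge_bay between -0.005 and 0.03 m and x of gouge1_grip in the frame of gouge_bay between 0 and 0.26 m and y of gouge1_grip in the frame of gouge_bay between -0.14 and 0.14 m and z of gouge1_grip in the frame of gouge_bay between -0.005 and 0.03 m and angle between gouge1's own z axis and vertical between 1.4 and 1.742 rad and x of gouge2 in the frame of gouge_bay between 0 and 0.26 m and y of gouge2 in the frame of gouge_bay between -0.14 and 0.14 m and z of gouge2 in the frame of gouge_bay between -0.005 and 0.03 m and x of gouge2_grip in the frame of gouge_bay between 0 and 0.26 m and y of gouge2_grip in the frame of gouge_bay between -0.14 and 0.14 m and z of gouge2_grip in the frame of gouge_bay between -0.005 and 0.03 m and angle between gouge2's own z axis and vertical between 1.4 and 1.742 rad and x of gouge3 in the frame of gouge_bay between 0 and 0.26 m and y of gouge3 in the frame of gouge_bay between -0.14 and 0.14 m and z of gouge3 in the frame of gouge_bay between -0.005 and 0.03 m and x of gouge3_grip in the frame of gouge_bay between 0 and 0.26 m and y of gouge3_grip in the frame of gouge_bay between -0.14 and 0.14 m and z of gouge3_grip in the frame of gouge_bay between -0.005 and 0.03 m and angle between gouge3's own z axis and vertical between 1.4 and 1.742 rad and x of gouge4 in the frame of gouge_bay between 0 and 0.26 m and y of gouge4 in the frame of gouge_bay between -0.14 and 0.14 m and z of gouge4 in the frame of gouge_bay between -0.005 and 0.03 m and x of gouge4_grip in the frame of gouge_bay between 0 and 0.26 m and y of gouge4_grip in the frame of gouge_bay between -0.14 and 0.14 m and z of gouge4_grip in the frame of gouge_bay between -0.005 and 0.03 m and angle between gouge4's own z axis and vertical between 1.4 and 1.742 rad and x of oilstone in the frame of stone_bay between 0 and 0.26 m and y of oilstone in the frame of stone_bay between -0.05 and 0.05 m and z of oilstone in the frame of stone_bay between -0.005 and 0.03 m and x of slipstone in the frame of stone_bay between 0 and 0.26 m and y of slipstone in the frame of stone_bay between -0.05 and 0.05 m and z of slipstone in the frame of stone_bay between -0.005 and 0.03 m), for 0.2 s.
At the end, for the whole second after the job is handed in: upper drawer home within 8 mm, lower one within 10 mm; every carving tool present lies flat (within 10 degrees, cutting end and handle under 30 mm above the floor) in the large compartment; the stones are in the narrow one, undersides less than 30 mm above the floor; all at rest (all of step 2 and value of joint top_drawer below 0.008 m and value of joint low_drawer below 0.01 m and linear speed of each of gouge1, gouge2, gouge3, gouge4, oilstone, slipstone below 0.03 m/s); the robot touches nothing.
It fails at once if another thing on the bench is shifted by more than 50 mm (distance of any of brush_jar, shellac_bottle, tin_mug, mallet, frame_corner, leaf_book, gesso_cup from where it was at the start of the episode above 0.05 m).
It fails at once if another thing on the bench is tipped over (angle between any of brush_jar, shellac_bottle, tin_mug, mallet, frame_corner, leaf_book, gesso_cup's own z axis and vertical above 0.6 rad).
It fails at once if the lower drawer is pulled open (value of joint low_drawer above 0.03 m).
Of gouge1, gouge2, gouge3, gouge4 only 2 to 3 are there at a start; the rules pass over those that are not, and their reading is None.
At some moment in a run one of oilstone, slipstone may be knocked a few centimetres aside while the robot is not near it.
Once in a run the grip may slacken for a moment while it holds something.
It also fails if it takes over 200 s, if anything falls off the work surface, if the arm or the gripper's body presses on something with over 40 N, if the wrist force passes 120 N, or if a joint passes its speed limit or range.

## Working session

There is one attempt and no reset: what is moved stays moved. The work goes in short steps, Python scripts to look and compute and a shell command to move; the robot and the scene stay as the last step left them, time stands still between calls to the robot, and variables do not carry over. Pictures are saved under pics/ and viewed, at most 20 in all, crops included, and the job is handed in when it is done.

```bash
mkdir -p pics; cat > h.py <<'E'
import numpy as np, cv2
from bench import arm
from scipy.spatial.transform import Rotation as R
def snap(c,name=None,crop=None,s=1):
    im=arm.snapshot(c)
    if name:
        v=im[:,:,::-1]
        if crop: v=v[crop[1]:crop[3],crop[0]:crop[2]]
        cv2.imwrite('pics/'+name,cv2.resize(v,None,fx=s,fy=s,interpolation=cv2.INTER_CUBIC))
    return im
def cam(c):
    m=arm.camera_model(c); q=m['attitude']
    q=np.array(q)
    Rm=R.from_quat([q[1],q[2],q[3],q[0]]).as_matrix() if q.size==4 else q.reshape(3,3)
    return m,Rm,np.array(m['position'])
def ray(c,xy):
    m,Rm,p=cam(c)
    d=Rm@np.array([(xy[0]-m['cx'])/m['fx'],(xy[1]-m['cy'])/m['fy'],1]); return p,d/np.linalg.norm(d)
def atz(c,xy,z):
    p,d=ray(c,xy); return p+d*(z-p[2])/d[2]
def tri(xs,xt):
    p,d=ray('side',xs);q,e=ray('top',xt)
    A=np.array([d,-e]).T; s=np.linalg.lstsq(A,q-p,rcond=None)[0]
    a,b=p+d*s[0],q+e*s[1]; return (a+b)/2,np.linalg.norm(a-b)
def proj(c,P):
    m,Rm,p=cam(c); v=Rm.T@(np.array(P)-p); return np.array([v[0]/v[2]*m['fx']+m['cx'],v[1]/v[2]*m['fy']+m['cy']])
E
python3 - <<'E'
from h import *
np.set_printoptions(precision=1,suppress=True)
snap('side','s0.png',s=1.5);snap('top','t0.png',s=1.5)
for c in('side','top'): m=arm.camera_model(c);print(c,m)
for t in ['top_drawer_handle','gouge_bay','stone_bay','tool_block','slipstone','oilstone','gouge1','gouge1_grip','gouge2_grip','gouge3_grip','gouge4_grip','mallet','brush_jar','shellac_bottle','tin_mug','frame_corner','leaf_book','gesso_cup']:
    o=[[(np.round(d['xy'],1).tolist(),round(d['conf'],2)) for d in arm.pinpoint(c,t)[:4]] for c in('side','top')]
    print(t,o)
    if o[0] and o[1]: print('   ',*tri(o[0][0][0],o[1][0][0]))
print(arm.observe())
E
```

```text
side {'fx': 473.0390442239227, 'fy': 473.0390442239227, 'cx': 252.058931907694, 'cy': 179.58151223631654, 'position': array([  47.3, 1241.7,  938.9]), 'attitude': array([ 0.1, -0.2,  0.9, -0.5])}
top {'fx': 413.15706863127235, 'fy': 413.15706863127235, 'cx': 252.03820825974205, 'cy': 186.19307464761854, 'position': array([ 399.8,   -9.8, 1352.6]), 'attitude': array([ 0. , -0.7,  0.7, -0. ])}
top_drawer_handle [[([229.7, 160.2], 0.98), ([210.6, 173.4], 0.74)], [([267.6, 141.3], 0.85), ([337.5, 247.4], 0.22)]]
    [616.9 -50.4 126.6] 0.8836801979993317
gouge_bay [[([212.1, 173.9], 0.97), ([228.1, 228.2], 0.61)], [([252.0, 128.7], 0.79), ([157.5, 216.2], 0.22)]]
    [664.3  -4.8  86.3] 2.3449887658185857
stone_bay [[([232.0, 148.9], 0.65)], [([314.4, 120.9], 0.77), ([108.9, 150.0], 0.7)]]
    [ 678.9 -200.7   83.4] 11.806535306063703
tool_block [[([221.7, 258.3], 0.73)], [([165.9, 188.3], 0.69), ([110.2, 147.5], 0.56)]]
    [495.9 285.4  -1.5] 4.082375014231306
slipstone [[([236.9, 320.7], 0.65), ([270.9, 133.9], 0.59), ([302.3, 160.5], 0.55), ([249.1, 233.8], 0.33)], [([360.9, 197.1], 
[... 1378 characters left out ...]
.9 -224.6] 146.40839815639626
leaf_book [[([153.6, 288.9], 0.49)], [([408.3, 141.4], 0.67)]]
    [ 1027.5  -646.8 -1020.8] 678.9084317042941
gesso_cup [[([301.9, 144.9], 0.64), ([176.0, 313.5], 0.56)], [([403.4, 187.1], 0.9)]]
    [ 476.3 -494.5   -3.6] 1.5125188660548456
{'t': 1.9, 'joint_positions': array([ 1.3,  0.5, -0. ,  1.6,  0. ,  1.1, -0.1]), 'qvel': array([ 0.,  0., -0., -0.,  0., -0., -0.]), 'joint_efforts': array([  0. , -52. ,  -0. , -24.4,  -0.1,   0. ,   0. ]), 'eef_pos': array([ 156.2, -631. ,  214.6]), 'eef_rot': array([ 0. ,  1. ,  0.1, -0. ]), 'wrist_force': array([-0.5, -0.1, -0.3]), 'ft_torque': array([-0., -0., -0.]), 'gripper_force': 0.0, 'opening': 0.9989456813044221}
```

View pics/s0.png

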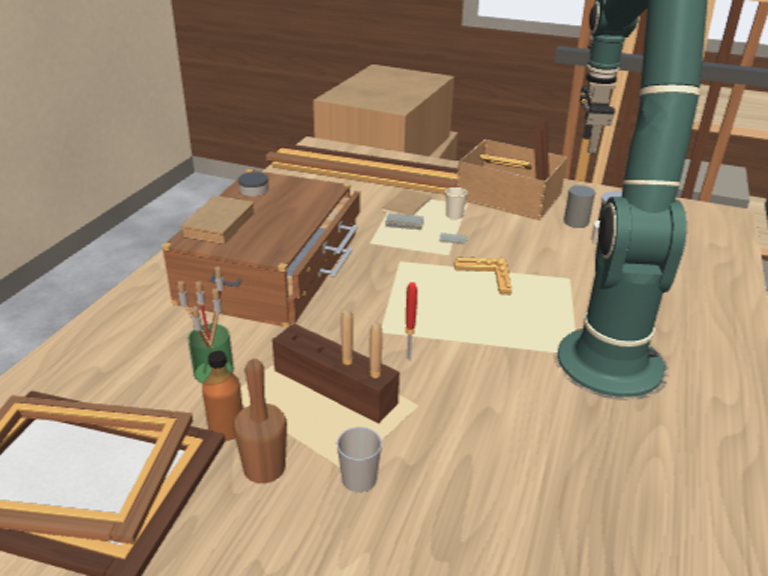

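View pics/t0.png

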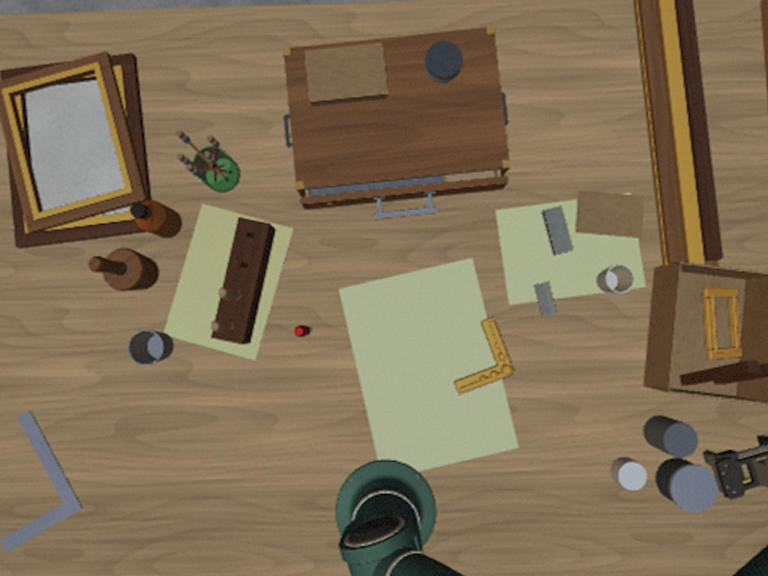

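The side view shows the drawer ajar. Two pale tools stand in the near slots of the block, at side px (347,338)/1.5 and (375,350)/1.5. The red look-alike stands alone at (411,310)/1.5. In the top view the oilstone is at (371,153) and the slip at (362,198). Next I'll measure yaws and positions.

```bash
python3 - <<'E'
from h import *
np.set_printoptions(precision=3,suppress=True)
it=snap('top');is_=snap('side')
def axis(mask,z):
    c=cv2.findContours(mask.astype(np.uint8),cv2.RETR_EXTERNAL,cv2.CHAIN_APPROX_NONE)[0]
    c=max(c,key=cv2.contourArea)[:,0]
    P=np.array([atz('top',p,z)[:2] for p in c],np.float32)
    r=cv2.minAreaRect(P); b=cv2.boxPoints(r); e=[b[1]-b[0],b[2]-b[1]]; e=max(e,key=np.linalg.norm)
    return np.round(r[0],1),np.round(r[1],1),round(np.degrees(np.arctan2(e[1],e[0])),1)
for t,z in [('slipstone',14),('oilstone',22),('tool_block',80),('top_drawer_handle',125),('frame_corner',31)]:
    for d in arm.cut_out('top',t)[:3]:
        print(t,np.round(d['xy'],1),round(d['conf'],2),d['mask'].sum(),axis(d['mask'],z))
for t in ['gouge1_grip','gouge2_grip','gouge3_grip','gouge4_grip']:
    for c in('side','top'):
        for d in arm.pinpoint(c,t)[:3]: print(t,c,np.round(d['xy'],1),round(d['conf'],2),atz(c,d['xy'],128))
for t in ['slipstone','oilstone']:
    for d in arm.pinpoint('side',t)[:3]: print(t,np.round(d['xy'],1),round(d['conf'],2),atz('side',d['xy'],0))
# butt tops by eye, top view: 
for p in [(147.5,195),(143,217)]: print('butt',p,atz('top',p,195))
# chest top corners front left/right  z160
for p in [(200,124),(338,110),(202,138),(338,122)]: print('corner',p,atz('top',p,160))
print('red',atz('top',(201,220),187))
o=arm.observe();print(o['eef_rot'],R.from_quat(np.roll(o['eef_rot'],-1)).as_matrix())
cv2.imwrite('pics/chest.png',cv2.resize(it[90:180,120:360,::-1],None,fx=3.3,fy=3.3,interpolation=cv2.INTER_CUBIC))
E
```

```text
slipstone [364.3 197.9] 0.73 183 (array([ 439.7, -357.2]), array([66.4, 29.9]), np.float32(11.4))
oilstone [373.6 153.3] 0.96 448 (array([ 585.7, -388.6]), array([101.2,  48.3]), np.float32(14.6))
tool_block [163.8 188.1] 0.78 2042 (array([492.4, 277.1]), array([ 84.9, 258.5]), np.float32(-13.2))
tool_block [364.2 197.3] 0.2 230 (array([ 439.4, -340.8]), array([66.1, 33.6]), np.float32(11.3))
top_drawer_handle [266.  127.7] 0.98 2087 (array([646.2, -58.4]), array([ 78.2, 414.6]), np.float32(-85.9))
frame_corner [330.1 245.1] 0.59 711 (array([ 322.6, -202.3]), array([129.1, 129.7]), np.float32(-70.4))
gouge1_grip side [272.4 207.5] 0.77 [388.868 159.33  128.   ]
gouge1_grip side [230.7 225.1] 0.65 [469.003 282.939 128.   ]
gouge1_grip top [203.7 216.9] 0.65 [396.914 145.675 128.   ]
gouge1_grip top [151.8 195.4] 0.56 [465.    298.865 128.   ]
gouge1_grip top [ 92.1 180.4] 0.22 [514.929 476.963 128.   ]
gouge2_grip side [245.4 234.6] 0.53 [415.547 306.346 128.   ]
gouge2_grip top [150.6 213.6] 0.63 [411.09  303.053 128.   ]
gouge3_grip side [174.5 310.3] 0.26 [462.662 613.555 128.   ]
slipstone [302.2 159.6] 0.61 [ 439.645 -367.48     0.   ]
oilstone [267.6 147.9] 0.53 [ 600.343 -406.593    0.   ]
butt (147.5, 195) [462.907 294.08  195.   ]
butt (143, 217) [401.569 307.383 195.   ]
corner (200, 124) [668.457 146.997 160.   ]
corner (338, 110) [ 697.663 -257.716  160.   ]
corner (202, 138) [626.878 141.959 160.   ]
corner (338, 122) [ 662.141 -256.214  160.   ]
red [388.564 145.968 187.   ]
[-0.     0.993  0.121 -0.   ] [[ 0.971  0.24  -0.   ]
 [ 0.24  -0.971  0.   ]
 [-0.    -0.    -1.   ]]
```

View pics/chest.png

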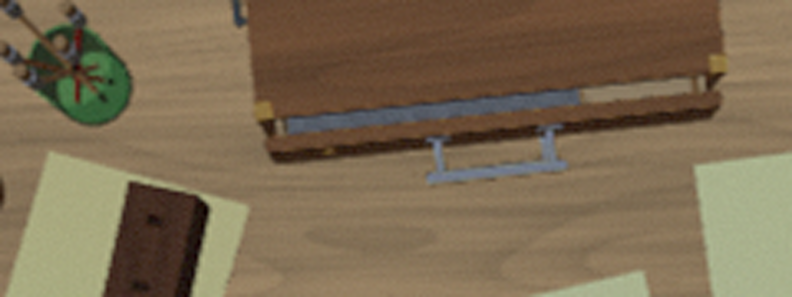

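```bash
python3 -c "
from h import *
a,b=atz('top',(249.7,144.2),125),atz('top',(291.2,140.3),125);print(a,b,(a+b)/2,tri((229.7,160.2),(270.4,142.2)))
print(tri((232,160),(270.4,142.2)))"
python3 -m crank '[[0,0,0.04,0],[0,0,0.08,0],[0,0,0.1,0],[0,0,0.1,0],[0.04,0.04,0.1,7],[0.08,0.07,0.1,14],[0.11,0.1,0.1,21],[0.14,0.13,0.1,28],[0.17,0.16,0.1,35],[0.2,0.19,0.1,42],[0.22,0.22,0.1,49],[0.24,0.25,0.1,56]]' 0.06
```

```text
[610.46082703   3.59185304 125.        ] [ 618.54874015 -121.12578037  125.        ] [614.50478359 -58.76696366 125.        ] (array([617.37883489, -58.05026942, 121.93086546]), np.float64(4.530056121169848))
(array([613.34312844, -59.16914289, 123.76139372]), np.float64(3.182858283695622))
t: 3.75
eef_pos: [388.8, -390.8, 313.7]
eef_rot: [-0.0, 0.818, 0.575, -0.0]
wrist_force: [-0.5, -0.5, 0.3]
opening: 0.652
gripper_force: 0.0
```

```bash
python3 -m crank '[[0.02,0.03,0,6],[0.04,0.065,0,12],[0.065,0.1,0,18],[0.09,0.13,0,24],[0.11,0.165,0,24],[0.135,0.2,0,24],[0.16,0.235,0,24],[0.18,0.27,-0.02,24],[0.2,0.3,-0.04,24],[0.218,0.323,-0.065,24],[0.218,0.323,-0.065,24],[0.218,0.323,-0.065,24]]' 0.024
python3 - <<'E'
from h import *
snap('side','a1.png',(150,60,406,252),3)
o=arm.observe();print(o['eef_pos'],R.from_quat(np.roll(o['eef_rot'],-1)).as_matrix()[:,1],o['opening'])
E
```

```text
t: 4.75
eef_pos: [604.9, -67.4, 246.8]
eef_rot: [-0.002, 0.681, 0.732, -0.001]
wrist_force: [-0.3, -0.2, 0.3]
opening: 0.261
gripper_force: 0.0
[605.2416255  -69.60079519 248.33807875] [ 0.99758739  0.06937593 -0.00252668] 0.2626966012114174
```

View pics/a1.png

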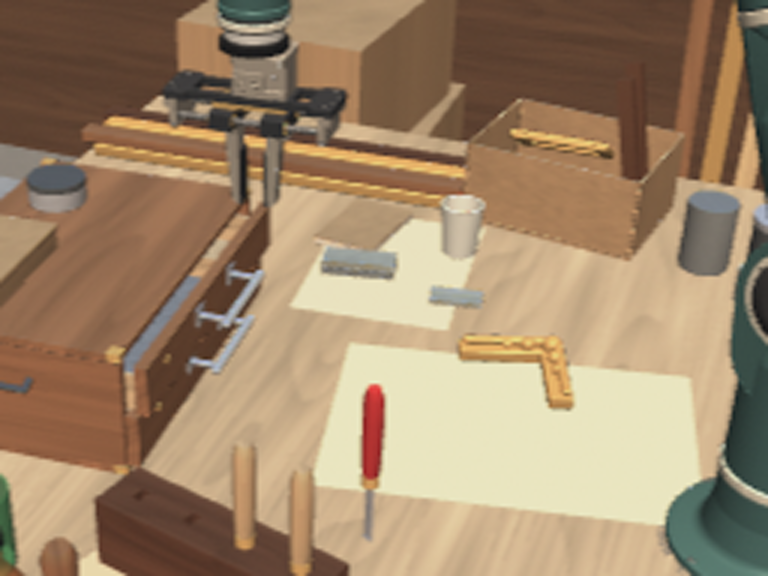

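```bash
python3 -m crank '[[0,0,-0.03,0],[0,0,-0.06,0],[0,0,-0.06,0],[0,0,-0.06,0],[0,0,-0.06,0]]'
python3 -c "
from h import *
print(atz('side',(232.7,158.8),125),proj('side',(605.2,-69.6,248.3)),cam('side')[1])"
```

```text
t: 5.22
eef_pos: [606.7, -71.0, 191.8]
eef_rot: [0.001, 0.683, 0.73, 0.001]
wrist_force: [-0.4, 0.0, -0.1]
opening: 0.261
gripper_force: 0.0
[611.86912955 -65.88824658 125.        ] [234.71618061 126.4396224 ] [[-0.9326478  -0.20391253  0.29763695]
 [-0.36049317  0.49333776 -0.79162019]
 [ 0.01458573 -0.84559892 -0.53361945]]
```

```bash
python3 -m crank '[[0.007,0.008,0,0],[0.007,0.008,0,0],[0.007,0.008,-0.03,0],[0.007,0.008,-0.05,0],[0.007,0.008,-0.065,0],[0.007,0.008,-0.065,0]]'
```

```text
t: 5.72
eef_pos: [611.5, -61.4, 122.5]
eef_rot: [-0.002, 0.682, 0.731, -0.001]
wrist_force: [-0.3, 0.2, -0.8]
opening: 0.259
gripper_force: 0.0
```

```bash
python3 -m crank '[[0,0,-0.01,0],[0,0,-0.018,0],[0,0,-0.018,0]]'
python3 -m crank '[[0,0,0,0],[0,0,0,0],[0,0,0,0],[0,0,0,0]]' 0
```

```text
t: 5.97
eef_pos: [612.6, -61.7, 105.9]
eef_rot: [-0.0, 0.683, 0.731, -0.0]
wrist_force: [-0.5, -0.4, -0.4]
opening: 0.264
gripper_force: 0.0
t: 6.3
eef_pos: [613.6, -61.7, 107.4]
eef_rot: [0.001, 0.683, 0.731, 0.001]
wrist_force: [1.3, -0.4, 1.6]
opening: 0.109
gripper_force: 30.0
```

```bash
python3 -m crank '[[-0.01,-0.0007,0,0],[-0.03,-0.002,0,0],[-0.05,-0.0035,0,0],[-0.07,-0.005,0,0],[-0.09,-0.0063,0,0],[-0.11,-0.0077,0,0],[-0.13,-0.009,0,0],[-0.15,-0.0105,0,0],[-0.165,-0.0115,0,0],[-0.173,-0.012,0,0],[-0.173,-0.012,0,0],[-0.173,-0.012,0,0]]'
```

```text
t: 7.3
eef_pos: [439.4, -74.4, 107.3]
eef_rot: [0.0, 0.683, 0.731, -0.001]
wrist_force: [-0.6, -1.1, 5.9]
opening: 0.105
gripper_force: 30.0
```

```bash
python3 -m crank '[[-0.004,0,0,0],[-0.008,-0.0005,0,0],[-0.012,-0.001,0,0],[-0.012,-0.001,0,0]]'
```

```text
t: 7.63
eef_pos: [430.8, -75.0, 107.3]
eef_rot: [0.003, 0.683, 0.731, 0.003]
wrist_force: [8.7, -2.4, -1.5]
opening: 0.11
gripper_force: 30.0
```

```bash
python3 -m crank '[[0.004,0,0,0],[0.004,0,0,0],[0.004,0,0.03,0],[0.004,0,0.07,0],[0.004,0,0.11,0],[0.004,0,0.15,0],[0,0.04,0.18,0],[0,0.08,0.18,7],[0,0.12,0.18,14],[0,0.16,0.18,21],[0,0.2,0.18,28],[0,0.24,0.18,35]]' 0.026
python3 - <<'E'
from h import *
np.set_printoptions(precision=1,suppress=True)
snap('side','s2.png',s=1.5);snap('top','t2.png',s=1.5)
for t,z in [('top_drawer_handle',125),('gouge_bay',92),('stone_bay',92),('gouge1_grip',128),('gouge2_grip',128)]:
    for c in('side','top'):
        for d in arm.pinpoint(c,t)[:2]: print(t,c,d['xy'],round(d['conf'],2),atz(c,d['xy'],z))
E
```

```text
t: 8.63
eef_pos: [426.3, 167.2, 286.4]
eef_rot: [-0.0, 0.428, 0.904, -0.001]
wrist_force: [0.8, 0.1, -0.7]
opening: 0.288
gripper_force: 0.0
top_drawer_handle side [281.9, 170.7] 0.59 [429.4 -55.4 125. ]
top_drawer_handle side [302.2, 158.3] 0.58 [ 389.9 -162.   125. ]
top_drawer_handle top [276.6, 204.0] 0.71 [429.  -71.3 125. ]
gouge_bay side [263.8, 182.4] 0.89 [477.3 -13.3  92. ]
gouge_bay top [256.1, 188.5] 0.59 [478.9 -11.8  92. ]
stone_bay side [277.2, 150.3] 0.9 [ 506.8 -241.2   92. ]
stone_bay top [320.8, 182.8] 0.7 [ 490.7 -209.9   92. ]
gouge1_grip side [230.7, 225.6] 0.63 [468.1 285.  128. ]
gouge1_grip side [273.2, 205.9] 0.62 [389.3 150.8 128. ]
gouge1_grip top [163.9, 190.9] 0.67 [477.4 262.6 128. ]
gouge2_grip side [252.4, 235.7] 0.54 [396.3 303.6 128. ]
```

View pics/t2.png

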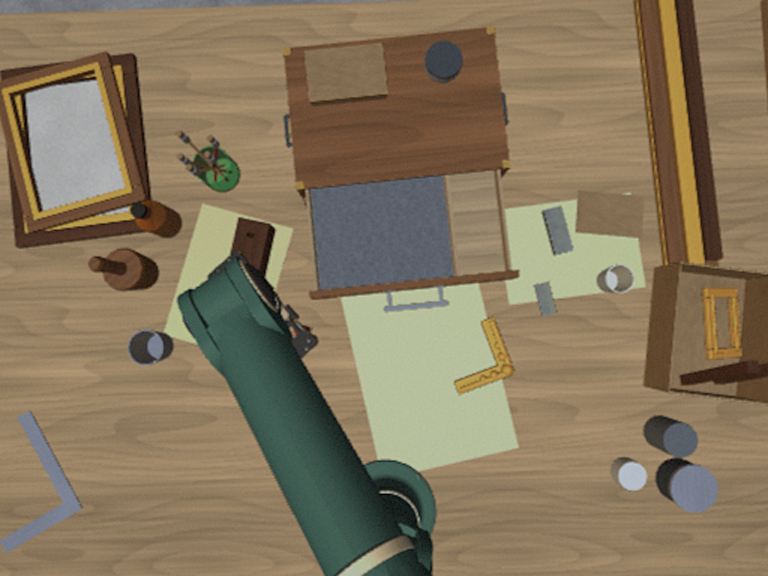

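Top view: the drawer is fully out. The dark large compartment lies between px (213,195) and (302,185), and the handle is at (277,203). The grey stones are undisturbed. Next is the nearest carving tool.

```bash
python3 -m crank '[[-0.004,0.03,0,7],[-0.008,0.06,0,14],[-0.012,0.09,0,21],[-0.016,0.115,0,28],[-0.02,0.135,0,35],[-0.024,0.14,0,38.5],[-0.024,0.14,-0.02,38.5],[-0.024,0.14,-0.04,38.5],[-0.024,0.14,-0.06,38.5],[-0.024,0.14,-0.06,38.5],[-0.024,0.14,-0.06,38.5]]' 0.06
python3 - <<'E'
from h import *
snap('side','s3.png',(180,130,340,250),5);snap('top')
o=arm.observe();print(o['eef_pos'],R.from_quat(np.roll(o['eef_rot'],-1)).as_matrix()[:,1],o['joint_positions'])
for x in ((402,306.5,195),(402,306.5,128),(465,292.5,195)): print(proj('side',x),(proj('side',x)-[180,130])*5)
E
```

```text
t: 10.15
eef_pos: [403.6, 304.8, 226.3]
eef_rot: [-0.001, 0.11, 0.994, -0.0]
wrist_force: [0.4, -0.2, -0.0]
opening: 0.65
gripper_force: 0.0
[404.37906617 305.67241632 227.72764135] [0.21837963 0.97586314 0.00121486] [ 0.10386901  0.38811523 -0.99710258  1.88887417  0.3725467   1.06346172
  0.30605694]
[250.34585131 215.8835702 ] [351.72925654 429.41785101]
[250.03220696 235.82887668] [350.16103479 529.14438341]
[230.42283809 207.69061644] [252.11419046 388.45308219]
```

View pics/s3.png

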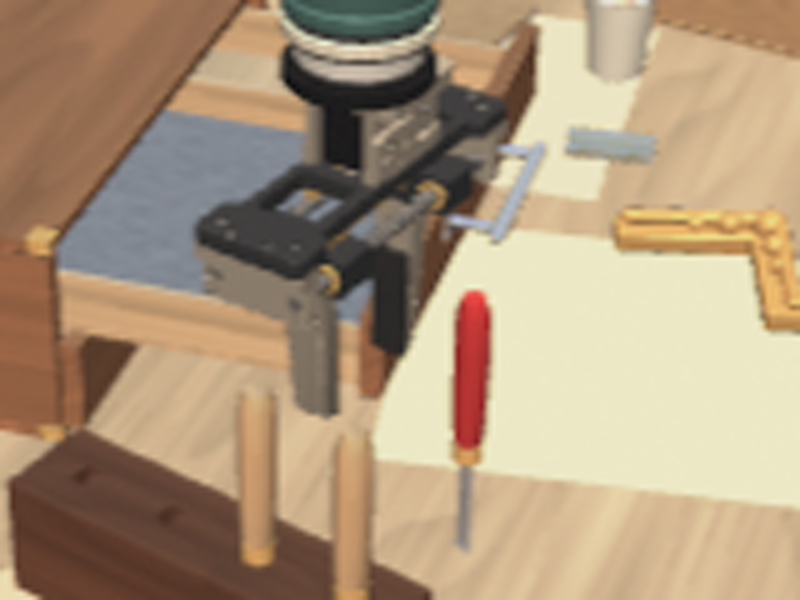

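The crop shows the fingers straddling above the near tool's butt, which sits at crop px (354,435), as predicted. I'll lower and grip.

```bash
python3 -m crank '[[-0.002,0.001,-0.03,0],[-0.002,0.001,-0.06,0],[-0.002,0.001,-0.09,0],[-0.002,0.001,-0.09,0],[-0.002,0.001,-0.09,0]]' 0.06
python3 -m crank '[[0,0,0,0],[0,0,0,0],[0,0,0,0],[0,0,0,0],[0,0,0,0],[0,0,0,0]]' 0
```

```text
t: 10.67
eef_pos: [401.8, 306.4, 137.1]
eef_rot: [-0.0, 0.11, 0.994, -0.0]
wrist_force: [-0.3, 0.2, 0.5]
opening: 0.649
gripper_force: 0.0
t: 11.17
eef_pos: [402.1, 306.3, 137.1]
eef_rot: [0.0, 0.11, 0.994, 0.0]
wrist_force: [-0.2, 0.3, 0.0]
opening: 0.238
gripper_force: 0.7
```

```bash
python3 -m crank '[[0,0,0,0],[0,0,0,0],[0,0,0.02,0],[0,0,0.04,0],[0,0,0.062,0],[0,0,0.062,0]]' 0
```

```text
t: 11.67
eef_pos: [403.1, 308.1, 201.8]
eef_rot: [0.002, 0.109, 0.994, 0.002]
wrist_force: [0.5, 0.6, -0.3]
opening: 0.218
gripper_force: 30.0
```

```bash
python3 -m crank '[[-0.012,0.003,0,0],[-0.024,0.005,-0.002,0],[-0.037,0.008,-0.005,0],[-0.048,0.011,-0.008,0],[-0.06,0.013,-0.012,0],[-0.071,0.016,-0.017,0],[-0.071,0.016,-0.017,0]]' 0
python3 - <<'E'
from h import *
snap('side','s4.png',(200,150,360,270),5)
E
```

```text
t: 12.25
eef_pos: [327.2, 322.6, 180.4]
eef_rot: [-0.001, 0.108, 0.994, -0.001]
wrist_force: [-0.6, 1.9, -0.4]
opening: 0.213
gripper_force: 30.0
```

View pics/s4.png

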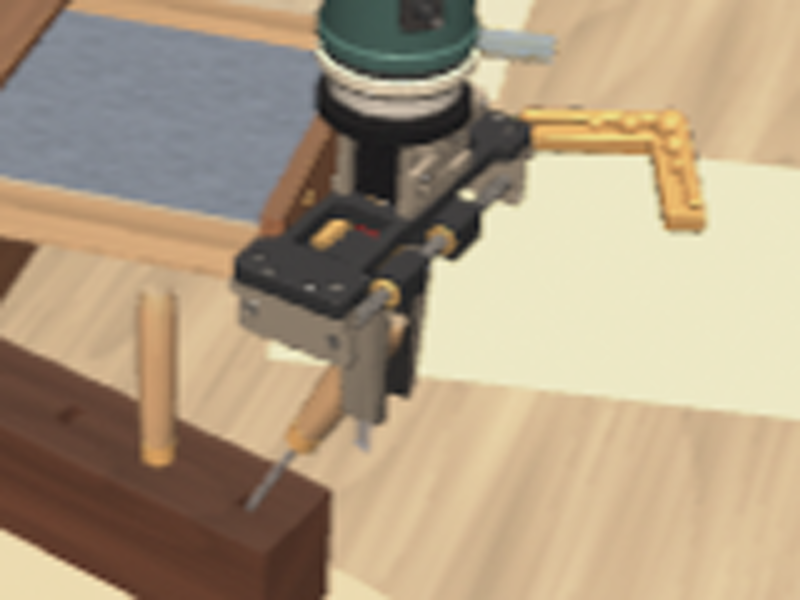

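The crop shows the tool leaning about 30° in its slot with its tip at px (250,505). Forces are low, so I'll carry on tilting.

```bash
python3 -m crank '[[-0.011,0.0024,-0.006,0],[-0.021,0.0046,-0.013,0],[-0.031,0.007,-0.021,0],[-0.039,0.0085,-0.029,0],[-0.047,0.010,-0.039,0],[-0.054,0.012,-0.05,0],[-0.054,0.012,-0.05,0],[-0.054,0.012,-0.03,0],[-0.054,0.012,0.01,0],[-0.054,0.012,0.05,0],[-0.034,0.012,0.09,0],[-0.01,0.012,0.12,0]]' 0
python3 - <<'E'
from h import *
snap('side','s5.png',(200,130,360,250),5)
print(arm.observe()['eef_pos'])
E
```

```text
t: 13.3
eef_pos: [318.3, 333.9, 303.3]
eef_rot: [-0.001, 0.108, 0.994, -0.001]
wrist_force: [0.5, 1.1, -1.4]
opening: 0.217
gripper_force: 30.0
[327.09014294 335.48694819 308.55751257]
```

View pics/s5.png

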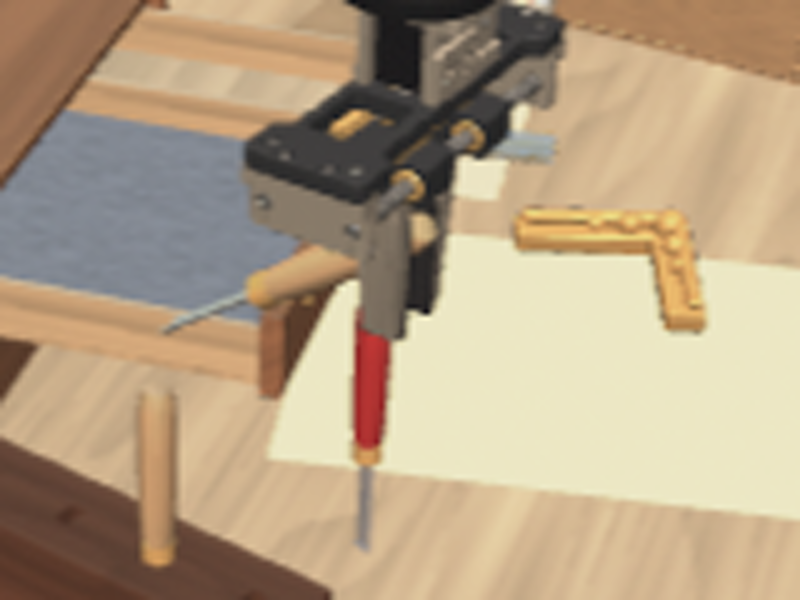

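The tool now hangs at about 65–70° with its tip forward. I'll carry it over the drawer.

```bash
python3 -m crank '[[0.02,-0.03,0,3],[0.04,-0.06,0,6],[0.06,-0.09,0,9],[0.08,-0.12,0,12],[0.1,-0.15,0,14],[0.12,-0.18,0,16.5],[0.14,-0.21,0,16.5],[0.16,-0.235,0,16.5],[0.178,-0.26,0,16.5],[0.196,-0.285,0,16.5],[0.196,-0.285,0,16.5],[0.196,-0.285,0,16.5]]' 0
python3 - <<'E'
from h import *
o=arm.observe();P=o['eef_pos'];M=R.from_quat(np.roll(o['eef_rot'],-1)).as_matrix();print(P,M[:,1])
snap('side');snap('top')
for t in ('gouge1','gouge2'):
    for c in('side','top'):
        for d in arm.pinpoint(c,t)[:3]: print(t,c,np.round(d['xy']),round(d['conf'],2),atz(c,d['xy'],P[2]+19-55))
E
```

```text
t: 14.35
eef_pos: [516.0, 47.6, 299.7]
eef_rot: [-0.003, -0.032, 0.999, 0.001]
wrist_force: [0.1, 1.6, -0.5]
opening: 0.218
gripper_force: 30.0
[516.01633017  47.56253994 299.65789946] [-0.06384078  0.99795779  0.00214769]
gouge1 side [204. 142.] 0.66 [637.81660086  96.62963828 263.65789946]
gouge1 side [270. 242.] 0.64 [295.46772541 465.12428139 263.65789946]
gouge1 top [167. 195.] 0.65 [457.93889973 223.85965068 263.65789946]
gouge1 top [210. 222.] 0.61 [384.44275712 111.85798858 263.65789946]
gouge2 side [204. 142.] 0.66 [637.81660086  96.62963828 263.65789946]
gouge2 side [270. 242.] 0.64 [295.46772541 465.12428139 263.65789946]
gouge2 top [167. 195.] 0.65 [457.93889973 223.85965068 263.65789946]
gouge2 top [210. 222.] 0.61 [384.44275712 111.85798858 263.65789946]
```

```bash
python3 -m crank '[[0.003,0.003,-0.03,0],[0.003,0.003,-0.06,0],[0.003,0.003,-0.09,0],[0.003,0.003,-0.11,0],[0.003,0.003,-0.11,0]]' 0
python3 - <<'E'
from h import *
p,d=ray('side',(204,142)); t=(57-p[1])/d[1]; print(p+d*t)
print(arm.observe()['eef_pos'])
snap('side','s6.png',(170,90,330,210),5)
E
```

```text
t: 15.07
eef_pos: [516.8, 52.1, 188.0]
eef_rot: [-0.004, -0.035, 0.999, -0.0]
wrist_force: [-1.1, -0.2, -1.6]
opening: 0.216
gripper_force: 30.0
[656.82595247  57.         240.93226974]
[516.79825978  52.05798803 187.99391528]
```

View pics/s6.png

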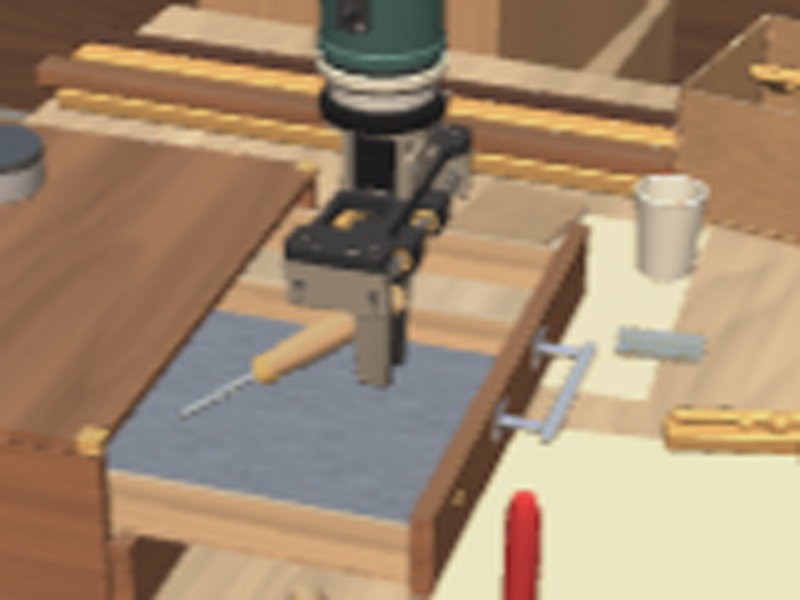

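The crop shows the tool leaning with its tip over the compartment at px (182,413), clear of the chest top. I'll lower it and press it flat.

```bash
python3 -m crank '[[0,0,-0.015,0],[0,0,-0.03,0],[0,0,-0.04,0],[0,0,-0.048,0],[0,0,-0.056,0],[0,0,-0.064,0],[0,0,-0.064,0]]' 0
python3 -m crank '[[0,0,-0.008,0],[0,0,-0.016,0],[0,0,-0.022,0],[0,0,-0.027,0],[0,0,-0.027,0],[0,0,-0.027,0]]' 0
```

```text
t: 15.7
eef_pos: [520.1, 52.4, 127.0]
eef_rot: [0.0, -0.034, 0.999, 0.0]
wrist_force: [-0.1, 0.1, 1.0]
opening: 0.218
gripper_force: 30.0
t: 16.2
eef_pos: [519.6, 52.3, 100.1]
eef_rot: [-0.0, -0.034, 0.999, 0.0]
wrist_force: [-0.4, -0.3, 0.5]
opening: 0.213
gripper_force: 30.0
```

Now release to about 36 mm opening, rise, and look.

```bash
python3 -m crank '[[0,0,-0.003,0],[0,0,-0.004,0],[0,0,-0.004,0],[0,0,-0.004,0],[0,0,-0.004,0],[0,0,0.03,0],[0,0,0.07,0],[0,0,0.11,0],[0,0,0.15,0],[0,0,0.19,0],[-0.03,0.03,0.2,0],[-0.06,0.06,0.2,-7]]' 0.045
python3 - <<'E'
from h import *
snap('side','s7.png',(170,90,330,210),5); snap('top')
print(arm.observe()['eef_pos'],arm.observe()['t'])
for t in ('gouge1','gouge2','gouge1_grip','gouge2_grip'):
    for c in('side','top'):
        for d in arm.pinpoint(c,t)[:3]: print(t,c,np.round(d['xy']),round(d['conf'],2),atz(c,d['xy'],102).round())
E
```

```text
t: 17.2
eef_pos: [463.7, 110.8, 303.6]
eef_rot: [0.003, 0.03, 1.0, 0.001]
wrist_force: [0.0, 1.6, 0.3]
opening: 0.491
gripper_force: 0.0
[458.12437599 115.36307858 302.04906608] 17.3
gouge1 side [304. 158.] 0.72 [ 392. -206.  102.]
gouge1 side [271. 240.] 0.62 [354. 269. 102.]
gouge1 side [193. 178.] 0.58 [700.  65. 102.]
gouge1 top [228. 123.] 0.79 [683.  69. 102.]
gouge2 side [304. 158.] 0.72 [ 392. -206.  102.]
gouge2 side [271. 240.] 0.62 [354. 269. 102.]
gouge2 side [193. 178.] 0.58 [700.  65. 102.]
gouge2 top [228. 123.] 0.79 [683.  69. 102.]
gouge1_grip side [274. 210.] 0.82 [391. 133. 102.]
gouge1_grip side [229. 227.] 0.65 [482. 264. 102.]
gouge2_grip side [232. 182.] 0.73 [569.  42. 102.]
gouge2_grip side [333. 180.] 0.23 [ 266. -100.  102.]
gouge2_grip top [235. 162.] 0.69 [561.  51. 102.]
```

View pics/s7.png

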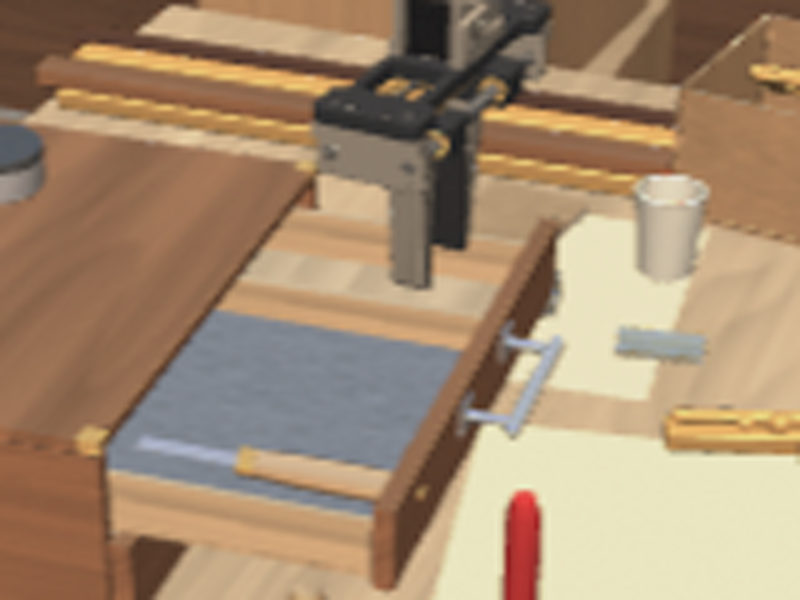

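The tool lies flat in the drawer, from px (140,440) to (385,485). The drawer slid in a little during the pressing, so I'll draw it back out with the closed fingers from inside its front.

```bash
python3 -m crank '[[0.02,-0.035,0,3],[0.04,-0.07,-0.01,7],[0.05,-0.11,-0.03,7],[0.06,-0.15,-0.06,7],[0.07,-0.185,-0.1,7],[0.07,-0.186,-0.14,7],[0.07,-0.186,-0.18,7],[0.07,-0.186,-0.187,7],[0.07,-0.186,-0.187,7],[0.07,-0.186,-0.187,7]]' 0
python3 -m crank '[[-0.01,-0.0007,0,0],[-0.02,-0.0014,0,0],[-0.028,-0.002,0,0],[-0.034,-0.0024,0,0],[-0.04,-0.003,0,0],[-0.04,-0.003,0,0]]' 0
```

```text
t: 18.53
eef_pos: [531.2, -75.4, 112.6]
eef_rot: [-0.001, -0.034, 0.999, 0.001]
wrist_force: [0.2, 0.4, 1.0]
opening: 0.006
gripper_force: 0.0
t: 19.03
eef_pos: [491.3, -79.0, 114.5]
eef_rot: [0.001, -0.034, 0.999, -0.001]
wrist_force: [0.7, -0.0, 1.2]
opening: 0.005
gripper_force: 0.3
```

```bash
python3 -m crank '[[-0.005,0,0,0],[-0.01,-0.0007,0,0],[-0.013,-0.001,0,0],[-0.013,-0.001,0,0]]' 0
```

```text
t: 19.37
eef_pos: [491.6, -78.8, 116.1]
eef_rot: [0.014, -0.035, 0.999, 0.002]
wrist_force: [34.8, 2.4, -24.6]
opening: 0.001
gripper_force: 16.5
```

```bash
python3 -m crank '[[0.015,0,0.02,0],[0.015,0,0.06,0],[0.015,0,0.1,0],[0.015,0,0.14,0],[0.015,0.03,0.17,0],[0.01,0.07,0.17,-3],[0.01,0.11,0.17,-7],[0.005,0.15,0.17,-11],[0,0.19,0.17,-15],[-0.005,0.23,0.17,-16.5],[-0.005,0.27,0.17,-16.5],[-0.01,0.31,0.17,-16.5]]' 0.06
python3 -m crank '[[-0.003,0.04,-0.01,0],[-0.003,0.062,-0.03,0],[-0.003,0.062,-0.05,0],[-0.003,0.062,-0.05,0],[-0.003,0.062,-0.05,0]]'
```

```text
t: 20.37
eef_pos: [468.3, 231.1, 283.4]
eef_rot: [-0.0, 0.11, 0.994, -0.001]
wrist_force: [-0.2, -1.1, 0.3]
opening: 0.649
gripper_force: 0.0
t: 20.78
eef_pos: [464.9, 291.5, 232.7]
eef_rot: [-0.001, 0.11, 0.994, -0.001]
wrist_force: [-0.0, 0.3, 0.1]
opening: 0.654
gripper_force: 0.0
```

```bash
python3 -m crank '[[0,0.001,-0.03,0],[0,0.001,-0.06,0],[0,0.001,-0.09,0],[0,0.001,-0.095,0],[0,0.001,-0.095,0]]'
python3 -m crank '[[0,0,0,0],[0,0,0,0],[0,0,0,0],[0,0,0,0],[0,0,0,0],[0,0,0,0],[0,0,0,0],[0,0,0,0],[0,0,0,0]]' 0
python3 -m crank '[[0,0,0.02,0],[0,0,0.04,0],[0,0,0.062,0],[0,0,0.062,0],[0,0,0.062,0]]' 0
```

```text
t: 21.2
eef_pos: [465.8, 291.8, 138.3]
eef_rot: [-0.001, 0.111, 0.994, -0.001]
wrist_force: [-0.1, -0.0, 0.1]
opening: 0.652
gripper_force: 0.0
t: 21.95
eef_pos: [465.9, 293.5, 139.0]
eef_rot: [0.0, 0.11, 0.994, -0.0]
wrist_force: [-1.3, -0.6, 4.3]
opening: 0.218
gripper_force: 30.0
t: 22.37
eef_pos: [466.0, 293.4, 200.8]
eef_rot: [0.001, 0.11, 0.994, 0.0]
wrist_force: [-0.3, 0.2, -1.7]
opening: 0.221
gripper_force: 30.0
```

```bash
python3 -m crank '[[-0.012,0.003,0,0],[-0.024,0.005,-0.002,0],[-0.037,0.008,-0.005,0],[-0.048,0.011,-0.008,0],[-0.06,0.013,-0.012,0],[-0.071,0.016,-0.017,0],[-0.071,0.016,-0.017,0]]' 0
python3 -m crank '[[-0.011,0.0024,-0.006,0],[-0.021,0.0046,-0.013,0],[-0.031,0.007,-0.021,0],[-0.039,0.0085,-0.029,0],[-0.047,0.010,-0.039,0],[-0.054,0.012,-0.05,0],[-0.054,0.012,-0.05,0],[-0.054,0.012,-0.03,0],[-0.054,0.012,0.01,0],[-0.054,0.012,0.05,0],[-0.034,0.012,0.09,0],[-0.01,0.012,0.12,0]]' 0
python3 - <<'E'
from h import *
snap('side','s8.png',(160,110,352,254),4)
print(arm.observe()['eef_pos'])
E
```

```text
t: 22.95
eef_pos: [391.0, 309.7, 182.4]
eef_rot: [-0.001, 0.108, 0.994, -0.001]
wrist_force: [0.8, -0.2, -1.3]
opening: 0.219
gripper_force: 30.0
t: 23.95
eef_pos: [381.4, 322.6, 305.2]
eef_rot: [-0.001, 0.108, 0.994, -0.0]
wrist_force: [1.3, 1.6, -1.3]
opening: 0.211
gripper_force: 30.0
[390.44012529 323.57145879 310.6150022 ]
```

View pics/s8.png

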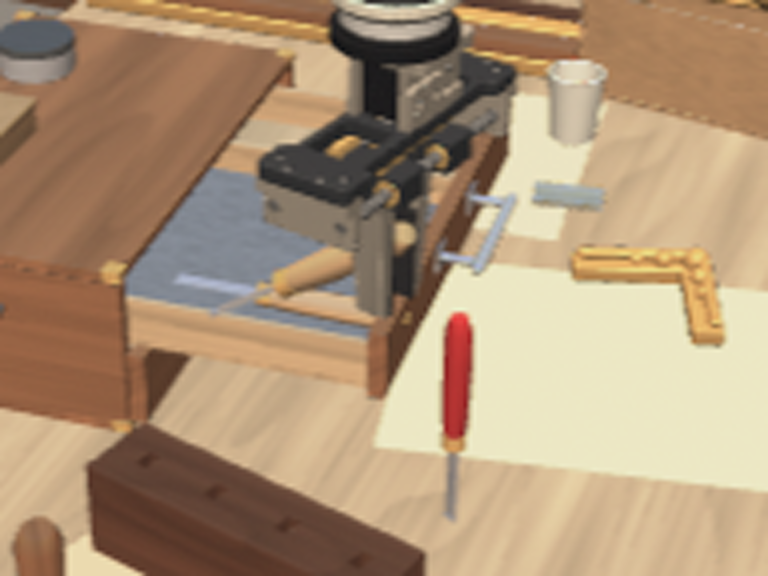

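The block is now empty: four bare slots from px (150,460) to (360,560). The second tool is tilted in the grip, so I'll carry it over.

```bash
python3 -m crank '[[0.013,-0.033,0,3],[0.026,-0.07,0,6],[0.039,-0.107,0,9],[0.052,-0.144,0,12],[0.066,-0.181,0,14],[0.08,-0.218,0,16.5],[0.093,-0.255,0,16.5],[0.107,-0.292,0,16.5],[0.12,-0.329,0,16.5],[0.138,-0.36,0,16.5],[0.145,-0.378,0,16.5],[0.145,-0.378,0,16.5]]' 0
python3 -m crank '[[0,0,-0.03,0],[0,0,-0.06,0],[0,0,-0.09,0],[0,0,-0.11,0],[0,0,-0.11,0],[0,0,-0.11,0]]' 0
python3 - <<'E'
from h import *
print(arm.observe()['eef_pos'])
snap('side');snap('top')
for c,t in (('side','gouge1'),('top','gouge1'),('side','gouge_bay'),('top','gouge_bay')):
    for d in arm.pinpoint(c,t)[:3]: print(t,c,np.round(d['xy']),round(d['conf'],2),atz(c,d['xy'],92 if 'bay' in t else 129).round())
E
```

```text
t: 25.0
eef_pos: [529.8, -60.9, 301.1]
eef_rot: [-0.002, -0.03, 1.0, 0.001]
wrist_force: [-0.1, -0.8, -1.4]
opening: 0.216
gripper_force: 30.0
t: 25.5
eef_pos: [528.4, -54.7, 192.5]
eef_rot: [-0.002, -0.035, 0.999, 0.001]
wrist_force: [0.7, 0.5, -0.9]
opening: 0.218
gripper_force: 30.0
[528.35191564 -54.72717219 192.52683172]
gouge1 side [139. 247.] 0.64 [651. 459. 129.]
gouge1 side [200. 178.] 0.63 [660.  93. 129.]
gouge1 side [216. 155.] 0.57 [675. -64. 129.]
gouge1 top [228. 128.] 0.73 [662.  68. 129.]
gouge1 top [209. 221.] 0.55 [383. 129. 129.]
gouge1 top [265. 122.] 0.54 [675. -45. 129.]
gouge_bay side [262. 183.] 0.94 [483.  -6.  92.]
gouge_bay top [255. 189.] 0.89 [478.  -7.  92.]
gouge_bay top [149. 115.] 0.21 [716. 313.  92.]
```

```bash
python3 -m crank '[[0,0,-0.015,0],[0,0,-0.03,0],[-0.001,0,-0.04,0],[-0.003,0,-0.048,0],[-0.005,0,-0.056,0],[-0.006,0,-0.064,0],[-0.006,0,-0.064,0]]' 0
python3 -m crank '[[-0.001,0,-0.008,0],[-0.002,0,-0.016,0],[-0.002,0,-0.024,0],[-0.002,0,-0.032,0],[-0.002,0,-0.032,0],[-0.002,0,-0.032,0]]' 0
python3 -m crank '[[0,0,0,0],[0,0,0,0],[0,0,0,0],[0,0,0,0],[0,0,0,0],[0,0,0.03,0],[0,0,0.07,0],[0,0,0.11,0],[0,0,0.15,0],[0,0,0.19,0],[0,-0.04,0.2,-7],[0,-0.08,0.2,-14]]' 0.045
python3 - <<'E'
from h import *
snap('side','s9.png',(170,90,330,210),5); snap('top')
o=arm.observe();print(o['eef_pos'],o['t'])
for c,t,z in (('side','gouge1',102),('top','gouge1',102),('side','gouge1_grip',102),('top','gouge1_grip',102),('side','gouge_bay',92),('top','gouge_bay',92),('top','oilstone',0),('top','slipstone',0),('side','oilstone',0),('side','slipstone',0)):
    for d in arm.pinpoint(c,t)[:3]: print(t,c,np.round(d['xy']),round(d['conf'],2),atz(c,d['xy'],z).round())
E
```

```text
t: 26.38
eef_pos: [523.4, -56.8, 128.6]
eef_rot: [-0.0, -0.034, 0.999, 0.0]
wrist_force: [0.3, -1.1, 0.7]
opening: 0.219
gripper_force: 30.0
t: 26.88
eef_pos: [521.4, -56.4, 96.8]
eef_rot: [-0.001, -0.034, 0.999, 0.0]
wrist_force: [0.5, -0.9, -1.0]
opening: 0.212
gripper_force: 30.0
t: 27.88
eef_pos: [524.0, -135.2, 302.4]
eef_rot: [0.004, 0.088, 0.996, -0.001]
wrist_force: [0.7, -1.4, -0.9]
opening: 0.488
gripper_force: 0.0
[ 521.41334493 -144.38542137  297.95166128] 27.9833
gouge1 side [271. 239.] 0.68 [354. 269. 102.]
gouge1 side [195. 180.] 0.67 [686.  77. 102.]
gouge1 side [210. 164.] 0.57 [689. -42. 102.]
gouge1 top [227. 125.] 0.62 [676.  73. 102.]
gouge1 top [266. 117.] 0.55 [697. -50. 102.]
gouge1 top [208. 219.] 0.48 [389. 137. 102.]
gouge1_grip side [242. 170.] 0.71 [570. -47. 102.]
gouge1_grip side [275. 207.] 0.53 [392. 120. 102.]
gouge1_grip top [268. 161.] 0.92 [562. -50. 102.]
gouge1_grip top [202. 222.] 0.63 [380. 154. 102.]
gouge_bay side [256. 181.] 0.97 [505. -13.  92.]
gouge_bay top [259. 184.] 0.82 [494. -22.  92.]
oilstone top [368. 153.] 0.71 [ 592. -382.    0.]
oilstone top [270. 163.] 0.2 [567. -61.   0.]
slipstone top [166. 190.] 0.35 [487. 283.   0.]
slipstone side [299. 158.] 0.58 [ 454. -371.    0.]
slipstone side [256. 181.] 0.47 [ 553. -147.    0.]
```

View pics/s9.png

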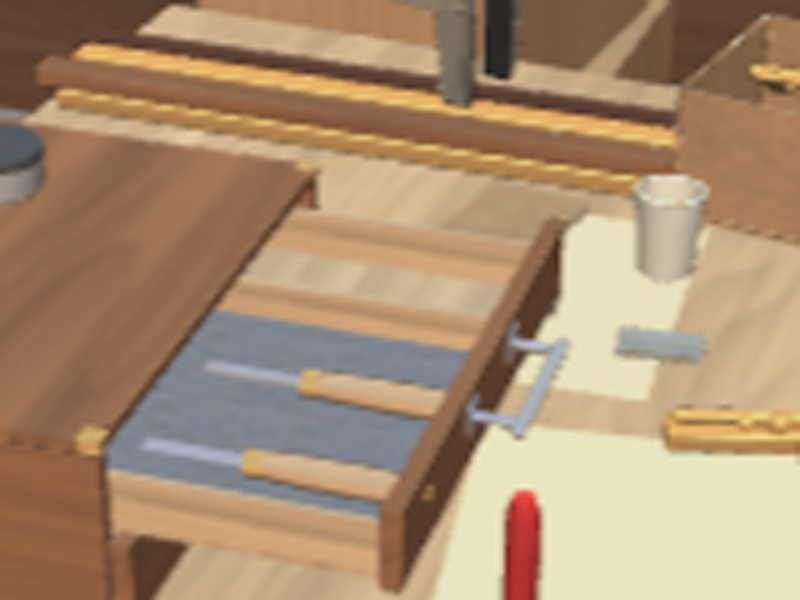

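Both tools lie flat side by side, at px (205–440,365–405) and (140–390,440–490). Next I'll measure the stones again.

```bash
python3 - <<'E'
from h import *
it=snap('top','t9.png',(330,115,450,215),6);is_=snap('side')
def rect(c,m,z):
    k=max(cv2.findContours(m.astype(np.uint8),cv2.RETR_EXTERNAL,cv2.CHAIN_APPROX_NONE)[0],key=cv2.contourArea)[:,0]
    P=np.array([atz(c,p,z)[:2] for p in k],np.float32); r=cv2.minAreaRect(P);b=cv2.boxPoints(r);e=max([b[1]-b[0],b[2]-b[1]],key=np.linalg.norm)
    return np.round(r[0],1),np.round(r[1],1),round(float(np.degrees(np.arctan2(e[1],e[0]))),1)
for c,im in(('top',it),('side',is_)):
  for t,z in (('slipstone',14),('oilstone',22)):
    for d in arm.cut_out(c,t)[:2]: print(c,t,np.round(d['xy']),round(d['conf'],2),rect(c,d['mask'],z))
E
```

```text
top slipstone [366. 198.] 0.61 (array([ 440.4, -363. ]), array([66.9, 23.5]), 8.7)
top oilstone [371. 150.] 0.68 (array([ 586.2, -389.1]), array([98.6, 43.6]), 13.2)
side slipstone [302. 160.] 0.57 (array([ 437.8, -350.9]), array([67.1, 48. ]), 10.9)
```

View pics/t9.png

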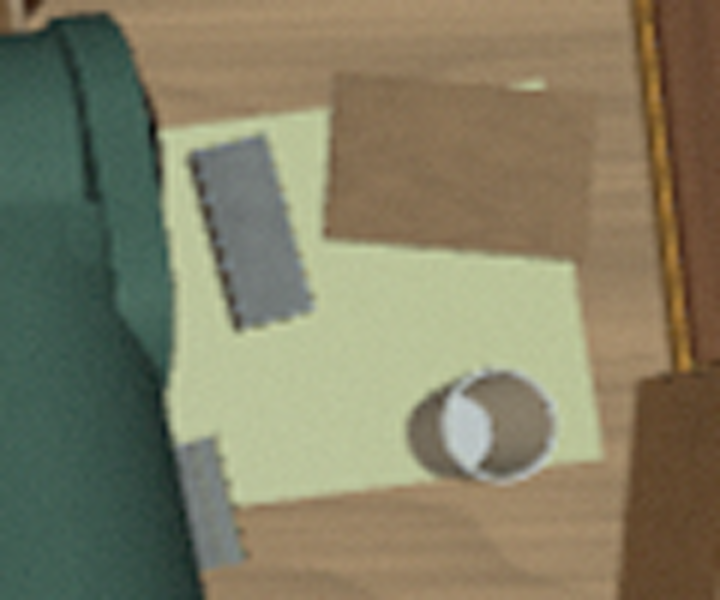

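The crop shows the oilstone's top face spanning px (195,155) to (312,308), with the booklet close on its right at x≈328. The slip is partly behind the arm at (215,500). The slip comes first.

```bash
python3 -m crank '[[-0.013,-0.036,0,5],[-0.026,-0.072,0,10],[-0.04,-0.108,0,15],[-0.054,-0.144,0,21],[-0.068,-0.18,-0.02,21],[-0.081,-0.217,-0.06,21],[-0.081,-0.217,-0.1,21],[-0.081,-0.217,-0.14,21],[-0.081,-0.217,-0.18,21],[-0.081,-0.217,-0.18,21],[-0.081,-0.217,-0.18,21]]' 0.055
python3 - <<'E'
from h import *
snap('side','s10.png',(240,100,368,196),6);snap('top')
o=arm.observe();print(o['eef_pos'],R.from_quat(np.roll(o['eef_rot'],-1)).as_matrix()[:,1])
for x,y in ((-35,-16),(-35,16),(35,16),(35,-16)):
    a=np.radians(11);P=(440+x*np.cos(a)-y*np.sin(a),-357+x*np.sin(a)+y*np.cos(a),14);print(((proj('side',P)-[240,100])*6).round())
for c in('side','top'):
    for d in arm.pinpoint(c,'slipstone')[:2]: print(c,np.round(d['xy']),round(d['conf'],2),atz(c,d['xy'],0).round())
E
```

```text
t: 29.7
eef_pos: [439.3, -352.5, 115.4]
eef_rot: [-0.002, -0.095, 0.995, 0.002]
wrist_force: [0.2, 0.4, 0.3]
opening: 0.594
gripper_force: 0.0
[ 442.2934295  -353.75255624  119.4595619 ] [-0.19004184  0.98177492 -0.00145085]
[425. 340.]
[421. 364.]
[315. 353.]
[320. 330.]
side [268. 138.] 0.61 [ 629. -496.    0.]
side [304. 161.] 0.5 [ 430. -357.    0.]
```

View pics/s10.png

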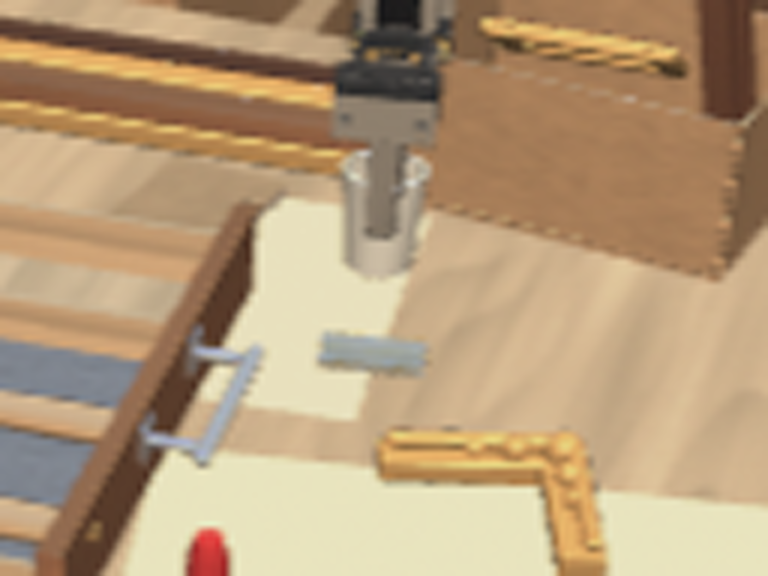

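The side crop shows the slip's top face from (320,333) to (425,360), which matches the estimate. I'll lower onto it.

```bash
python3 -m crank '[[-0.001,-0.003,-0.03,0],[-0.001,-0.003,-0.06,0],[-0.001,-0.003,-0.09,0],[-0.001,-0.003,-0.108,0],[-0.001,-0.003,-0.108,0],[-0.001,-0.003,-0.108,0]]'
```

```text
t: 30.4
eef_pos: [440.8, -357.0, 11.0]
eef_rot: [0.001, -0.095, 0.995, -0.001]
wrist_force: [0.0, -0.2, 0.7]
opening: 0.596
gripper_force: 0.0
```

```bash
python3 -m crank '[[0,0,-0.004,0],[0,0,-0.0075,0],[0,0,-0.0075,0],[0,0,-0.0075,0]]'
python3 -m crank '[[0,0,0,0],[0,0,0,0],[0,0,0,0],[0,0,0,0],[0,0,0,0],[0,0,0.02,0],[0,0,0.04,0],[0,0,0.04,0]]' 0
```

```text
t: 30.73
eef_pos: [440.0, -357.1, 2.9]
eef_rot: [0.0, -0.095, 0.995, -0.001]
wrist_force: [0.6, 0.3, -0.3]
opening: 0.6
gripper_force: 0.0
t: 31.4
eef_pos: [441.6, -357.4, 44.9]
eef_rot: [0.002, -0.095, 0.995, -0.002]
wrist_force: [0.3, -0.3, -0.1]
opening: 0.345
gripper_force: 30.0
```

```bash
python3 -m crank '[[0,0,0.04,0],[0,0,0.08,0],[0,0,0.12,0],[0,0,0.16,-3],[0.03,0.022,0.16,-7],[0.06,0.044,0.16,-7],[0.09,0.066,0.16,-7],[0.12,0.088,0.16,-7],[0.15,0.11,0.16,-7],[0.18,0.132,0.16,-7],[0.21,0.154,0.16,-7],[0.219,0.161,0.16,-7]]' 0
python3 - <<'E'
from h import *
it=snap('top','t11.png',(180,100,400,230),3.6);snap('side')
o=arm.observe();print(o['eef_pos'],R.from_quat(np.roll(o['eef_rot'],-1)).as_matrix()[:,1],o['opening'])
for c,t,z in (('side','gouge_bay',92),('top','gouge_bay',92),('side','stone_bay',92),('top','stone_bay',92),('top','top_drawer_handle',125),('side','top_drawer_handle',125)):
    for d in arm.pinpoint(c,t)[:1]: print(t,c,np.round(d['xy']),round(d['conf'],2),atz(c,d['xy'],z).round())
E
```

```text
t: 32.4
eef_pos: [662.0, -189.5, 201.1]
eef_rot: [0.001, -0.037, 0.999, 0.002]
wrist_force: [-0.7, 1.8, -0.1]
opening: 0.344
gripper_force: 30.0
[ 659.98225875 -191.92190195  200.86477531] [-0.07317539  0.9973166   0.00222556] 0.34529801370741775
gouge_bay side [270. 136.] 0.73 [ 572. -345.   92.]
gouge_bay top [258. 182.] 0.74 [499. -19.  92.]
stone_bay side [271. 152.] 0.78 [ 523. -217.   92.]
stone_bay top [318. 174.] 0.77 [ 518. -204.   92.]
top_drawer_handle top [275. 195.] 0.77 [456. -68. 125.]
top_drawer_handle side [277. 169.] 0.97 [448. -58. 125.]
```

View pics/t11.png

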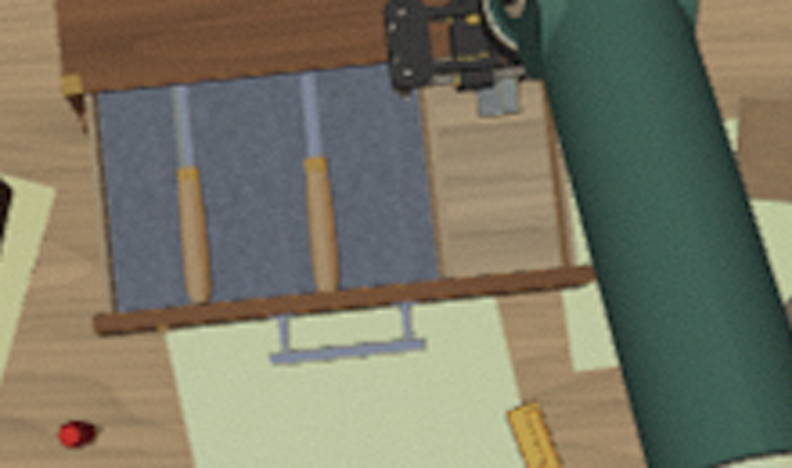

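Top view: both tools lie in the bay at (193,235) and (320,225) in the crop. The slip is held over the narrow bay at (498,95), whose walls are at x≈428 and x≈550.

```bash
python3 -c "
from h import *
for p,z in (((427,100),120),((546,100),128),((438,270),120),((567,262),128),((441,275),92),((556,262),92)):
    print(p,z,atz('top',(180+p[0]/3.6,100+p[1]/3.6),z).round())"
```

```text
(427, 100) 120 [ 657. -145.  120.]
(546, 100) 128 [ 652. -243.  128.]
(438, 270) 120 [ 514. -149.  120.]
(567, 262) 128 [ 516. -255.  128.]
(441, 275) 92 [ 512. -155.   92.]
(556, 262) 92 [ 520. -253.   92.]
```

```bash
python3 -m crank '[[-0.002,0,-0.03,0],[-0.002,0,-0.06,0],[-0.002,0,-0.09,0],[-0.002,0,-0.101,0],[-0.002,0,-0.104,0],[-0.002,0,-0.104,0],[-0.002,0,-0.104,0]]' 0
python3 -m crank '[[0,0,0,0],[0,0,0,0],[0,0,0,0],[0,0,0.03,0],[0,0,0.07,0],[0,0,0.11,0],[0,0,0.12,0],[0,0,0.12,0]]' 0.044
```

```text
t: 33.38
eef_pos: [656.2, -197.1, 98.4]
eef_rot: [-0.0, -0.033, 0.999, -0.0]
wrist_force: [-0.2, -0.8, 0.4]
opening: 0.348
gripper_force: 30.0
t: 34.05
eef_pos: [658.9, -195.4, 222.7]
eef_rot: [0.004, -0.034, 0.999, -0.001]
wrist_force: [0.0, 0.5, 0.4]
opening: 0.481
gripper_force: 0.0
```

```bash
python3 -m crank '[[-0.03,0.02,0.02,0],[-0.06,0.05,0.03,0],[-0.08,0.085,0.03,0],[-0.09,0.12,0.03,0],[-0.09,0.16,0.03,0],[-0.09,0.2,0.03,0],[-0.09,0.2,0.03,0]]' 0.06
python3 - <<'E'
from h import *
it=snap('top','t12.png',(280,100,420,205),5.5);snap('side')
o=arm.observe();print(o['eef_pos'])
for t,z in (('oilstone',22),('slipstone',106)):
  for d in arm.cut_out('top',t)[:3]:
    k=max(cv2.findContours(d['mask'].astype(np.uint8),cv2.RETR_EXTERNAL,cv2.CHAIN_APPROX_NONE)[0],key=cv2.contourArea)[:,0]
    P=np.array([atz('top',p,z)[:2] for p in k],np.float32);print(t,round(d['conf'],2),cv2.minAreaRect(P))
E
```

```text
t: 34.63
eef_pos: [564.6, 13.7, 247.7]
eef_rot: [-0.0, -0.04, 0.999, 0.002]
wrist_force: [-0.7, 1.1, 0.3]
opening: 0.656
gripper_force: 0.0
[565.7420465    6.20974982 246.9129582 ]
oilstone 0.71 ((607.1663818359375, -368.2432556152344), (99.54275512695312, 44.83542251586914), 11.325315475463867)
oilstone 0.56 ((529.18994140625, 55.79745101928711), (72.89825439453125, 23.56404685974121), 4.901957988739014)
oilstone 0.4 ((359.38787841796875, 492.29315185546875), (93.64458465576172, 80.0913314819336), 89.6897201538086)
slipstone 0.65 ((589.269775390625, -172.4232177734375), (223.955078125, 192.28134155273438), 7.699653625488281)
```

View pics/t12.png

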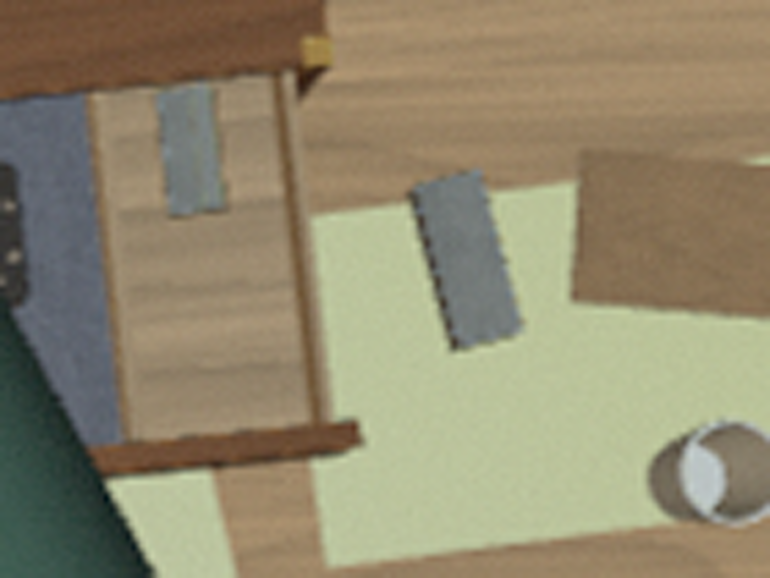

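The oilstone has been knocked aside. Its top face now spans (418,187), (480,170), (522,325) and (458,345), well clear of the booklet. The slip lies in the narrow bay at (190,150).

```bash
python3 -c "
from h import *
P=[atz('top',(280+a/5.5,100+b/5.5),22)[:2] for a,b in((420,186),(480,170),(522,325),(462,344))]
print(np.round(P),np.mean(P,0)); e=P[1]-P[2]; f=P[0]-P[3]; print(np.degrees(np.arctan2(e[1],e[0])),np.degrees(np.arctan2(f[1],f[0])),np.linalg.norm(e),np.linalg.norm(P[0]-P[1]))"
```

```text
[[ 652. -343.]
 [ 660. -378.]
 [ 567. -399.]
 [ 557. -363.]] [ 609.2274028  -370.62563725]
12.319701637376163 12.153552943587522 95.01383708310027 36.763709626993524
```

```bash
python3 -m crank '[[0.004,-0.037,0,4],[0.008,-0.074,0,8],[0.012,-0.111,0,8],[0.016,-0.148,0,8],[0.02,-0.185,0,8],[0.024,-0.222,0,8],[0.028,-0.259,0,8],[0.032,-0.296,0,8],[0.036,-0.333,0,8],[0.041,-0.375,-0.02,8],[0.041,-0.375,-0.06,8],[0.041,-0.375,-0.1,8]]' 0.062
python3 -m crank '[[0,0,-0.04,0],[0,0,-0.07,0],[0,0,-0.09,0],[0,0,-0.09,0],[0,0,-0.09,0]]'
```

```text
t: 35.83
eef_pos: [605.9, -377.9, 146.2]
eef_rot: [0.0, -0.099, 0.995, -0.001]
wrist_force: [-0.2, 0.5, -0.7]
opening: 0.673
gripper_force: 0.0
t: 36.25
eef_pos: [605.9, -371.9, 56.2]
eef_rot: [-0.001, -0.103, 0.995, 0.001]
wrist_force: [0.2, 0.4, 0.8]
opening: 0.675
gripper_force: 0.0
```

```bash
python3 -m crank '[[0.002,0.001,-0.025,0],[0.002,0.001,-0.045,0],[0.002,0.001,-0.051,0],[0.002,0.001,-0.051,0]]'
python3 -m crank '[[0,0,0,0],[0,0,0,0],[0,0,0,0],[0,0,0,0],[0,0,0,0],[0,0,0.02,0],[0,0,0.04,0],[0,0,0.04,0]]' 0
```

```text
t: 36.58
eef_pos: [609.1, -370.3, 6.9]
eef_rot: [-0.0, -0.103, 0.995, 0.0]
wrist_force: [-0.3, 0.4, 0.3]
opening: 0.671
gripper_force: 0.0
t: 37.25
eef_pos: [612.0, -370.4, 50.9]
eef_rot: [0.003, -0.104, 0.995, -0.002]
wrist_force: [1.4, 0.1, -0.8]
opening: 0.432
gripper_force: 30.0
```

```bash
python3 -c "
from h import *
g=lambda a,b,z:atz('top',(280+a/5.5,100+b/5.5),z).round(1)
print('slip end',g(170,215,106),g(224,210,106),'far',g(158,90,106),g(212,84,106));print('front top inner',g(130,438,146),g(315,425,146),'as floor',g(130,438,92),g(315,425,92))"
python3 -m crank '[[0,0,0.04,0],[0,0,0.08,0],[0,0,0.12,0],[0,0,0.16,-3],[0,0.04,0.16,-8],[0,0.08,0.16,-8],[0,0.12,0.16,-8],[0,0.15,0.16,-8],[0,0.17,0.16,-8],[-0.02,0.17,0.16,-8],[-0.037,0.17,0.16,-8],[-0.037,0.17,0.16,-8]]' 0
```

```text
slip end [ 623.9 -182.9  106. ] [ 625.8 -212.8  106. ] far [ 694.2 -178.9  106. ] [ 696.6 -209.   106. ]
front top inner [ 497.5 -151.6  146. ] [ 501.6 -250.1  146. ] as floor [ 501.9 -157.9   92. ] [ 506.1 -260.8   92. ]
t: 38.25
eef_pos: [569.6, -199.5, 205.8]
eef_rot: [-0.002, -0.034, 0.999, -0.0]
wrist_force: [-0.4, 0.2, -2.1]
opening: 0.431
gripper_force: 30.0
```

```bash
python3 -m crank '[[-0.003,-0.001,0,0],[-0.003,-0.001,0,0],[-0.003,-0.001,-0.03,0],[-0.003,-0.001,-0.06,0],[-0.003,-0.001,-0.085,0],[-0.003,-0.001,-0.095,0],[-0.003,-0.001,-0.1,0],[-0.003,-0.001,-0.103,0],[-0.003,-0.001,-0.103,0]]' 0
```

```text
t: 39.0
eef_pos: [570.6, -200.6, 104.6]
eef_rot: [0.001, -0.034, 0.999, 0.0]
wrist_force: [-0.4, 0.2, -1.9]
opening: 0.434
gripper_force: 30.0
```

```bash
python3 -m crank '[[0,0,-0.003,0],[0,0,-0.004,0],[0,0,-0.004,0]]' 0
python3 -m crank '[[0,0,0,0],[0,0,0,0],[0,0,0,0],[0,0,0.03,0],[0,0,0.07,0],[0,0,0.11,0],[-0.04,0.03,0.13,0],[-0.08,0.06,0.15,0],[-0.12,0.09,0.15,0],[-0.15,0.11,0.15,0],[-0.18,0.12,0.15,0],[-0.18,0.12,0.15,0]]' 0.05
python3 - <<'E'
from h import *
it=snap('top','t13.png',(190,90,380,230),4.2);snap('side')
o=arm.observe();print(o['eef_pos'],R.from_quat(np.roll(o['eef_rot'],-1)).as_matrix()[:,1])
for c,t,z in (('top','top_drawer_handle',125),('side','top_drawer_handle',125),('top','oilstone',92),('top','slipstone',92)):
    for d in arm.pinpoint(c,t)[:2]: print(t,c,np.round(d['xy']),round(d['conf'],2),atz(c,d['xy'],z).round())
E
```

```text
t: 39.25
eef_pos: [570.1, -200.8, 100.8]
eef_rot: [0.001, -0.034, 0.999, -0.0]
wrist_force: [0.2, 0.2, -2.2]
opening: 0.431
gripper_force: 30.0
t: 40.25
eef_pos: [385.5, -77.9, 249.3]
eef_rot: [-0.002, -0.036, 0.999, -0.002]
wrist_force: [-0.1, 0.4, 0.3]
opening: 0.54
gripper_force: 0.0
[387.70085354 -80.13791189 250.34878299] [-0.06876099  0.99761807 -0.0054874 ]
top_drawer_handle top [275. 200.] 0.87 [442. -68. 125.]
top_drawer_handle side [281. 168.] 0.73 [440. -74. 125.]
oilstone top [316. 154.] 0.6 [ 581. -197.   92.]
oilstone top [108. 231.] 0.25 [362. 444.  92.]
slipstone top [313. 126.] 0.65 [ 668. -193.   92.]
slipstone top [146. 115.] 0.47 [718. 324.  92.]
```

View pics/t13.png

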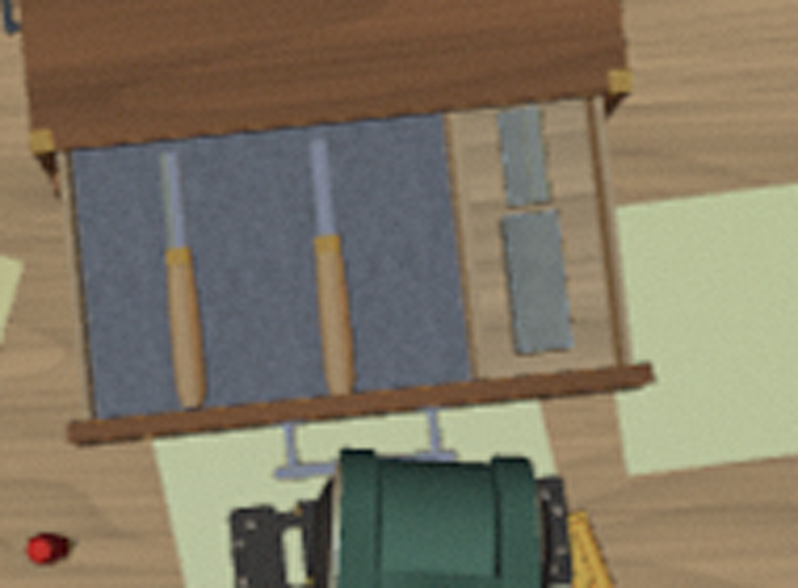

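Top view: both tools sit in the large bay and both stones in the narrow one, with the slip at (525,155) and the oilstone at (537,280). I'll push the drawer home on its handle with closed fingers.

```bash
python3 -m crank '[[0.01,0.01,-0.03,0],[0.01,0.01,-0.07,0],[0.01,0.01,-0.11,0],[0.01,0.01,-0.135,0],[0.01,0.01,-0.138,0],[0.01,0.01,-0.138,0],[0.01,0.01,-0.138,0]]' 0
python3 -m crank '[[0.008,0.0006,0,0],[0.016,0.0011,0,0],[0.026,0.0018,0,0],[0.038,0.0027,0,0],[0.05,0.0035,0,0],[0.062,0.0043,0,0],[0.074,0.005,0,0],[0.086,0.006,0,0],[0.098,0.007,0,0],[0.11,0.0077,0,0],[0.12,0.0084,0,0],[0.125,0.0088,0,0]]' 0
```

```text
t: 41.13
eef_pos: [401.2, -70.2, 112.8]
eef_rot: [0.001, -0.034, 0.999, 0.001]
wrist_force: [-0.1, 0.7, 0.4]
opening: 0.057
gripper_force: 0.0
t: 42.13
eef_pos: [527.0, -61.9, 112.7]
eef_rot: [0.001, -0.034, 0.999, 0.0]
wrist_force: [-0.4, 0.1, -0.1]
opening: 0.003
gripper_force: 0.0
```

```bash
python3 -m crank '[[0.008,0.0006,0,0],[0.016,0.0011,0,0],[0.026,0.0018,0,0],[0.036,0.0025,0,0],[0.046,0.0032,0,0],[0.056,0.004,0,0],[0.064,0.0045,0,0],[0.070,0.005,0,0],[0.075,0.0053,0,0],[0.079,0.0055,0,0],[0.082,0.0057,0,0],[0.082,0.0057,0,0]]' 0
```

```text
t: 43.13
eef_pos: [607.4, -56.0, 112.1]
eef_rot: [0.001, -0.034, 0.999, 0.0]
wrist_force: [-0.1, -1.2, -0.8]
opening: 0.002
gripper_force: 0.0
```

```bash
python3 -m crank '[[0.003,0.0002,0,0],[0.006,0.0004,0,0],[0.009,0.0006,0,0],[0.011,0.0008,0,0],[0.011,0.0008,0,0]]' 0; python3 -m crank '[[0.002,0,0,0],[0.004,0,0,0],[0.004,0,0,0]]' 0
```

```text
t: 43.55
eef_pos: [614.7, -55.6, 111.9]
eef_rot: [-0.004, -0.034, 0.999, -0.001]
wrist_force: [-11.4, -0.4, 7.5]
opening: 0.006
gripper_force: 5.5
t: 43.8
eef_pos: [614.9, -55.5, 111.8]
eef_rot: [-0.008, -0.034, 0.999, -0.001]
wrist_force: [-21.8, -1.2, 17.0]
opening: 0.005
gripper_force: 11.1
```

```bash
python3 -m crank '[[-0.01,0,0,0],[-0.03,-0.002,0,0],[-0.06,-0.004,0,0],[-0.08,-0.006,0.04,0],[-0.1,-0.007,0.08,0],[-0.13,-0.007,0.12,0],[-0.16,-0.007,0.15,0],[-0.16,-0.007,0.15,0],[-0.16,-0.007,0.15,0]]'
python3 - <<'E'
from h import *
snap('side','s14.png',s=1.5);o=arm.observe();print(o['t'],o['eef_pos'],o['qvel'],o['wrist_force'])
E
```

```text
t: 44.55
eef_pos: [462.1, -62.8, 265.0]
eef_rot: [0.003, -0.034, 0.999, -0.003]
wrist_force: [-0.1, 0.1, -1.3]
opening: 0.002
gripper_force: 0.0
44.6 [462.39900616 -63.21391775 263.5648017 ] [-0.03311589  0.06813442  0.03446123  0.00415596  0.0204931  -0.01020545
 -0.01544241] [-0.2625385  -0.26500164  0.65705389]
```

View pics/s14.png

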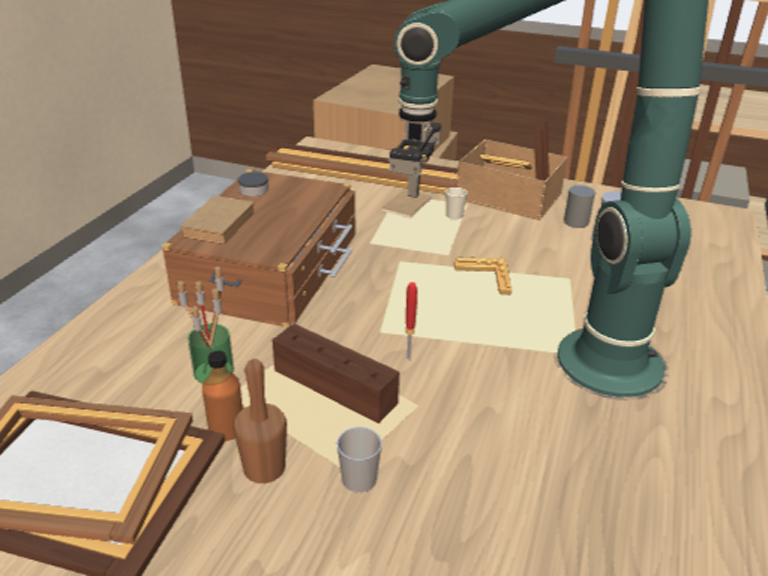

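The drawer is fully home, with its handle at (343,238) and the lower drawer shut. The block is empty, all bystanders stand, and the arm is clear.

```bash
python3 -m crank '[[0,0,0,0],[0,0,0,0],[0,0,0,0],[0,0,0,0]]' >/dev/null; python3 -c "
from bench import arm
print(arm.hand_in())"
```

```text
the job is handed in; nothing more can be done
None
```

I handed the job in at about 45 s: both carving tools from the block lie flat in the large compartment, both stones are in the narrow one, the upper drawer is home, and the lower drawer and everything else on the bench stayed put; `hand_in()` gave no verdict.

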